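# Bring the whelk basket from the draining rack to the table, without a swing

## Task

Take the wire basket of boiled whelks by its wooden grip, lift it off the hooks of the draining rack and over the rack's front rail, and carry it to the round wooden underliner on the glass turntable. It swings freely under the grip: steady it, and keep it hanging still over the middle of the underliner, a few centimetres clear of it, for at least three seconds so that the last drips fall inside. Then lower it gently and upright into the underliner's well, never while it is still swinging, and let go, without tipping the whelks out, bumping the basket on the table or turntable, or disturbing the other tableware.

Things in the scene. Friction and masses are not known exactly. Their poses are not given: they have to be found in the camera images.
- basket: Round wire basket of whelks, 140 mm in diameter, 95 mm high, with a rigid steel hoop (6 mm wire, 140 mm wide) rising to a level top bar 270 mm above its underside. Origin at the centre of the underside, z up the middle, x along the top bar. 0.67 kg nominal (0.55 to 0.8). At rest at the start, leaning 0.25 rad: top bar in the rack's hooks, lower wall against the rack's front rail.
- grip (a joint): Turn of the grip sleeve on the top bar, rad. It is free, so a basket held by the grip swings about its own x axis (in its y-z plane) like a pendulum: centre of mass about 220 mm below the bar, period about 0.96 s (6.5 rad/s) at any load, almost undamped (some 45 s to fall to a third). About its y axis it does not swing but for a little give in the fingers.
- grip_mid (a point): Middle of the wooden grip sleeve, on its axis, 270 mm above the basket's underside; 310 mm above the table at the start. The sleeve is 26 mm in diameter, 64 mm long along the basket's x axis; take it from above with the fingers closing along the basket's y direction. Free space for the fingers on both sides.
- rack: Steel draining rack, fixed. Origin on the table straight below the hooks' seats; z up, x along the seated top bar; it opens to its +y. Two uprights (12 mm square, 307 mm high) at x = +-50, y = -185 mm; from their tops two 8 mm wide hook arms run forward to the hooks at y = 0. The arms pass inside the hoop: bring the bar 40 mm forward of the hooks before moving sideways or lifting over 100 mm.
- hook_seat (a point): Point on the axis of the seated top bar, midway between the two hooks (at x = +-50 mm), 310 mm above the table. Each hook has a low nib in front (1 mm above the bar's axis) and a tall back behind the bar, up to 30 mm above its axis, so the bar must rise straight up at first.
- rail_mid (a point): Middle of the rack's front rail, on its axis: a 10 mm bar along the rack's x, 11 mm forward of the hooks, top 56 mm above the table. The leaning basket's lowest edge starts 31 mm above the table behind it: it comes over the rail when lifted 27 mm or more (50 to 60 mm is safe) and then at once swings out towards the rack's +y, where it must also leave.
- underliner: Round wooden underliner, fixed on the turntable: 200 mm outside diameter, 22 mm high, with a flat round well 170 mm in diameter whose floor lies 8 mm above its underside; the raised rim is 15 mm wide and 14 mm above the floor. Origin at the centre of its underside, 30 mm above the table; z up.
- turntable: Round glass turntable, fixed, 920 mm in diameter, its top 30 mm above the table. Origin on the table, 50 mm inside its near edge; its centre lies 410 mm further on along its x.
- table: The table under its blue cloth; the top is at height 0.
- tumbler: Glass tumbler on the turntable, 72 mm in diameter, 100 mm high; origin at the centre of its underside. Not to be moved.
- saucebottle: Green sauce bottle on the turntable, 44 mm in diameter, 135 mm high; origin at the centre of its underside. Not to be moved.
- ricebowl: White rice bowl on the table, 124 mm in diameter, 58 mm high; origin at the centre of its underside. Not to be moved.
- teacup: White tea cup on the table, 68 mm in diameter, 52 mm high; origin at the centre of its underside. Not to be moved.
- sidedish: Small blue dish on the table, 110 mm in diameter, 30 mm high; origin at the centre of its underside. Not to be moved.

How it is judged (in metres and radians):
On the way, in this order (a step that is already met when the one before it is completed fails the run):
1. the basket hangs still over the middle of the underliner, clear of it, for three seconds (horizontal distance between basket and underliner below 0.015 m and z of basket in the frame of underliner between 0.027 and 0.13 m and angle between basket's own z axis and vertical below 0.1 rad), for 3 s.
2. the basket stands upright in the well of the underliner (z of basket in the frame of underliner below 0.013 m and horizontal distance between basket and underliner below 0.022 m and angle between basket's own z axis and vertical below 0.08 rad), for 0.2 s.
At the end, for the whole second after the job is handed in: The basket stands in the underliner's well: underside within 5 mm of the well's floor, centre within 22 mm of the underliner's centre, tilted less than 0.08 rad, at rest (under 0.02 m/s and 0.1 rad/s), released (all of step 2 and linear speed of basket below 0.02 m/s and angular speed of basket below 0.1 rad/s); the robot touches nothing.
It fails at once if the basket is tipped more than 0.5 rad, so that whelks fall out (angle between basket's own z axis and vertical above 0.5 rad).
It fails at once if the basket touches down on the underliner while still swinging or too fast (over 1 N, with a tilt over 0.1 rad or a speed over 0.12 m/s) (contact force between basket and underliner above 1 N and (angle between basket's own z axis and vertical above 0.1 rad or linear speed of basket above 0.12 m/s)).
It fails at once if the basket is slammed or pressed into the underliner with more than 40 N (contact force between basket and underliner above 40 N).
It fails at once if the basket is bumped or set on the turntable or the table (contact force between basket and turntable above 1 N or contact force between basket and table above 1 N).
It fails at once if any of the other tableware is moved more than 30 mm or tipped (distance of any of tumbler, saucebottle, ricebowl, teacup, sidedish from where it was at the start of the episode above 0.03 m or angle between any of tumbler, saucebottle, ricebowl, teacup, sidedish's own z axis and vertical above 0.35 rad).
It also fails if it takes over 51 s, if anything falls off the work surface, if the arm or the gripper's body presses on something with over 40 N, if the wrist force passes 120 N, or if a joint passes its speed limit or range.

## Robot

A 6-joint arm with a two-finger parallel gripper is mounted at the origin on the work surface. World frame = base frame: x ahead of the robot, y to its left, z up, the work surface at z = 0. Lengths are in mm, angles in degrees, forces in N, time in s.
With the tool pointing down it reaches from about 350 to 850 mm from the base axis. Payload 8.1 kg.
Tool frame: the origin (TCP) lies on the centre line of the jaws, within the pads' length; the fingertips stand 19 mm ahead of it and the grasp point (between the pads) is the TCP (r.tip_reach is the z of the fingertips in the tool frame, in mm); z points along the fingers, y is the line along which they close (so a half turn about z gives the same grasp; the last joint's range is limited). The gripper opens to 85 mm and grips with 20 to 120 N. Pads are 22 mm wide; open, the fingers measure 114 mm over their backs; the gripper's body (76 mm by 85 mm) begins 54 mm behind the grasp point. The pads swing forward as they close: fully open they stand 13 mm farther back than shut.
Start: joints at [-77.716, 7.471, 85.268, -0, 87.261, -4.893], TCP at [177.218, -573.236, 250.292] pointing down, gripper open.
Joint ranges: [-169.43, 169.43], [-51.17, 129.36], [1.28, 143.12], [-76.62, 256.62], [0, 156.53], [-152.29, 152.29]. Speed limits (degrees/s): [136.94, 136.94, 159.86, 180, 180, 180].

## Interface

Orientations are given as [roll, pitch, yaw] about the fixed x, y, z axes, in that order (R = Rz(yaw) Ry(pitch) Rx(roll)).
In Python, from bench import r gives the robot as it stands. The module is installed in compiled form; this text tells all that it offers.
- The arm moves only by the shell command python3 -m handwheel 'ROWS' [FORCE]. ROWS is JSON, a list of rows, each a list of 7 numbers: the shift along the tool's x, y, z in m, then the turn, a rotation vector about the tool's x, y, z in degrees, then the finger opening in m, from 0 to 0.0854. In form: [[tx, ty, tz, ax, ay, az, claw], ...]. A call has 1 to 8 rows; each row shifts and turns the commanded pose from where the row before left it, along the tool's axes as they then stand; what a row does not reach is not made up. A row lasts 1/12 s, in which the tool goes at most 41.7 mm and 7.16 degrees, less where a joint would pass 70% of its speed; a pose out of reach is approached as far as the arm can. A call with a gripper value outside its range is refused whole. The fingers move at their own pace and stop on an object; FORCE is the grip in N (left out, the last holds). Time passes only in rows, so rows that do not move let the fingers close. It gives the time, the measured TCP pose, the force, the opening and the grip force at its end, in the units of the state.
- r.sense(): the state, without advancing time (a new reading comes with each control period).
- r.snapshot(name): name is "side" or "top" or "wrist"; returns (picture, depth): 400x640x3 uint8, blue, green, red; 400x640 float32, mm along the optical axis (not along the pixel's ray), 0 where there is no reading.
- r.calibration(name): a dict with "vfov" (degrees; the focal length in pixels is half the picture's height over the tangent of half this angle, whatever the lens; pixels are square), "cx", "cy" (the principal point, pixels), "rvec" (rotation vector, rad) and "tvec" (3), from world to camera coordinates, as OpenCV has them; the wrist camera has in their place "tool_from_camera" (4x4, takes a point from camera to tool coordinates, whose origin is the TCP and whose axes are the flange's). Camera axes: x right, y down, z forward; pixel columns grow to the right and rows downward; lengths in mm; the calibration is good to about 2 mm. A picture is of the moment at which its call begins: read the wrist's pose just before it. calibration takes no time and is no camera call.
- r.hand_in(): hands the job in; it is judged then, once.
The state is a dict: "time": time; "joint_pos": joint angles; "qd": joint speeds; "joint_efforts": joint torques, N m; "tool_pos": TCP position; "tcp_rot": TCP orientation; "ft_force": force on the tool from outside, world axes, zero at the start; "wrist_torque": the same for the moment, N m; "finger_gap": finger opening in mm; "grip_force": force on a finger pad.
Only numpy, scipy, OpenCV 4.12 (cv2) and the standard library are available. Lean on these libraries where they do the work, as an engineer would, in place of code of your own. Each camera call takes 0.05 s, during which the arm holds its last target. There are 200 camera calls.

## Working session

There is one attempt and no reset: what is moved stays moved. The work goes in short steps, Python scripts to look and compute and a shell command to move; the robot and the scene stay as the last step left them, time stands still between calls to the robot, and variables do not carry over. Pictures are saved under pics/ and viewed, at most 10 in all, crops included, and the job is handed in when it is done.

```bash
mkdir -p pics
cat > h.py <<'E'
import numpy as np, cv2
from bench import r
from scipy.spatial.transform import Rotation as R
def snap(n):
    s=r.sense(); p,d=r.snapshot(n); np.savez(f'{n}.npz',p=p,d=d,tp=s['tool_pos'],tr=s['tcp_rot']); return p,d
def world(n,u,v,d=None):
    c=r.calibration(n); z=np.load(f'{n}.npz'); 
    if d is None: d=z['d'][int(v),int(u)]
    f=200/np.tan(np.radians(c['vfov'])/2)
    pc=np.array([(u-c['cx'])*d/f,(v-c['cy'])*d/f,d],float)
    if n=='wrist':
        T=np.array(c['tool_from_camera']); pt=T[:3,:3]@pc+T[:3,3]
        return R.from_euler('xyz',z['tr'],degrees=True).as_matrix()@pt+z['tp']
    M=cv2.Rodrigues(np.array(c['rvec'],float))[0]
    return M.T@(pc-np.array(c['tvec'],float).ravel())
def cloud(n):
    c=r.calibration(n); d=np.load(f'{n}.npz')['d'].astype(float); v,u=np.indices(d.shape)
    f=200/np.tan(np.radians(c['vfov'])/2)
    pc=np.stack([(u-c['cx'])*d/f,(v-c['cy'])*d/f,d],-1)
    M=cv2.Rodrigues(np.array(c['rvec'],float))[0]
    w=(pc-np.array(c['tvec'],float).ravel())@M
    w[d==0]=np.nan; return w
E
python3 - <<'E'
from h import *
for n in('side','top'):
    p,d=snap(n); cv2.imwrite(f'pics/{n}0.png',p)
    print(n,r.calibration(n))
print(r.calibration('wrist'),r.sense(),r.tip_reach)
E
```

```text
side {'vfov': 45.08019623673725, 'cx': 316.8735308058989, 'cy': 196.23034181309595, 'rvec': array([ 0.71835028, -2.47901345,  1.26058821]), 'tvec': array([ 513.73586238,  321.29803906, 1429.09599476])}
top {'vfov': 57.58483681408137, 'cx': 318.9186848154045, 'cy': 197.86929334105767, 'rvec': array([ 2.16990955, -2.17965271,  0.07174568]), 'tvec': array([  69.64975696,  597.47476472, 1368.39553185])}
{'vfov': 60.2922367778882, 'cx': 315.11724612014467, 'cy': 199.29259266971695, 'tool_from_camera': array([[ 2.35458970e-04, -9.59370922e-01, -2.82147796e-01,
         7.20779675e+01],
       [ 9.99998992e-01, -1.69152166e-04,  1.40968105e-03,
         1.23499289e+00],
       [-1.40013292e-03, -2.82147843e-01,  9.59369915e-01,
        -1.24064046e+02],
       [ 0.00000000e+00,  0.00000000e+00,  0.00000000e+00,
         1.00000000e+00]])} {'time': 0.1, 'joint_pos': array([-7.77178309e+01,  7.51180092e+00,  8.53242821e+01,  7.90243977e-04,
        8.72615668e+01, -4.89273631e+00]), 'qd': array([-0.00721443, -0.06854091, -0.12445752,  0.06593717,  0.01077902,
        0.08763183]), 'joint_efforts': array([ 1.26975552e-03, -5.70951033e+01, -5.01941586e+01, -4.93199491e-05,
        8.13079620e-03,  3.10119231e-05]), 'tool_pos': array([ 177.10218874, -572.77295964,  249.32676458]), 'tcp_rot': array([-1.79902773e+02, -9.11501108e-03,  1.71748592e+01]), 'ft_force': array([-0.20164891, -0.01081709, -0.12340699]), 'wrist_torque': array([-0.00650716,  0.01314213, -0.00333897]), 'grip_force': 0.0, 'finger_gap': 85.45580152620556} 19.0
```

View pics/top0.png

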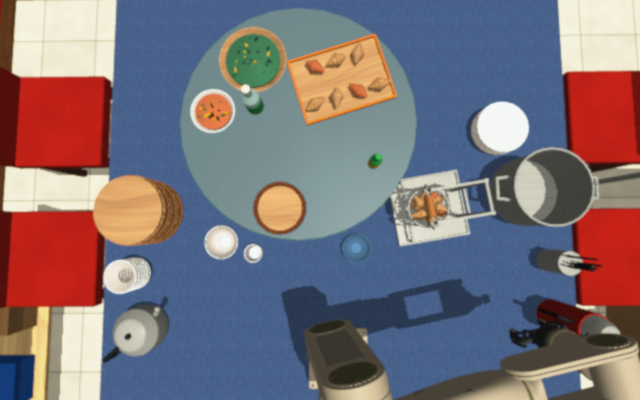

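View pics/side0.png

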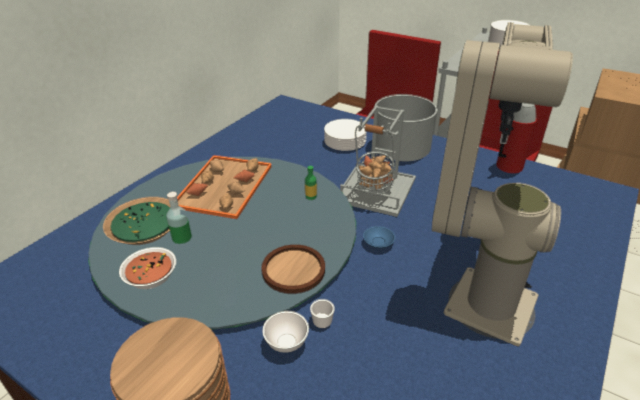

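The top view shows the underliner at about (279,207), the rack and basket at about (430,207) opening to the left (world +y), the tumbler (not clearly seen), the green bottle at (375,160) and the blue dish at (355,247). The side view shows the grip at about (372,128).

Run:
```python
from h import *
for n in('top','side'):
    w=cloud(n); 
    if n=='top':
        for nm,u,v in(('ul',279,207),('bottle',375,160),('dish',355,247),('bowl',221,242),('tray',465,190),('cup',253,253)): print(nm,world(n,u,v).round(1))
    # underliner rim/floor
    z=w[...,2]; x,y=w[...,0],w[...,1]
    c=world('top',279,207)
    m=(np.hypot(x-c[0],y-c[1])<125)&(z>45)&(z<60)
    X=w[m]; A=np.c_[2*X[:,:2],np.ones(len(X))]
    s=np.linalg.lstsq(A,(X[:,:2]**2).sum(1),rcond=None)[0]
    print(n,'rim fit',s[:2],np.sqrt(s[2]+s[0]**2+s[1]**2),np.percentile(X[:,2],[5,50,95]),len(X), X.min(0),X.max(0))
    g=world('top',430,207)
    m=(np.hypot(x-g[0],y-g[1])<150)&(z>285)&(z<340)
    v,u=np.nonzero(m)
    print(n,m.sum()); 
    p=np.load(f'{n}.npz')['p']
    hsv=cv2.cvtColor(p,cv2.COLOR_BGR2HSV)
    b=m&(hsv[...,1]>90)
    X=w[b]; print('grip',len(X),X.mean(0).round(1) if len(X) else '',X.min(0),X.max(0))
t=cv2.resize(np.load('top.npz')['p'][160:260,370:510],None,fx=5,fy=5,interpolation=cv2.INTER_CUBIC)
cv2.imwrite('pics/tc.png',t)
t=cv2.resize(np.load('side.npz')['p'][95:215,330:430],None,fx=5,fy=5,interpolation=cv2.INTER_CUBIC)
cv2.imwrite('pics/sc.png',t)
```

```text
ul [562.9 218.3  36.3]
bottle [ 723.3 -134.3  130.9]
dish [409.7 -70.3   5.6]
bowl [430.7 444.   10.3]
tray [ 615.1 -451.   125. ]
cup [387.9 321.8   2.9]
top rim fit [561.56046507 217.45412158] 91.31305337094248 [46.59363709 51.64526467 56.44009575] 638 [464.83949062 118.77979784  45.01978003] [660.78027635 315.36308155  59.17396029]
top 509
grip 197 [ 547.4 -268.   319.1] [ 500.53992333 -286.26401481  297.47113766] [ 587.67985889 -253.47997311  327.97050977]
side rim fit [558.88457663 219.28408356] 92.07936110848429 [46.01477961 51.29313493 55.00933345] 785 [457.94908723 116.63669506  45.01840668] [661.374267   320.48078982  59.00801315]
side 367
grip 117 [ 541.7 -264.2  316.5] [ 512.61904563 -287.0942195   296.92001811] [ 577.07803311 -248.62413039  324.63092764]
```

View pics/tc.png

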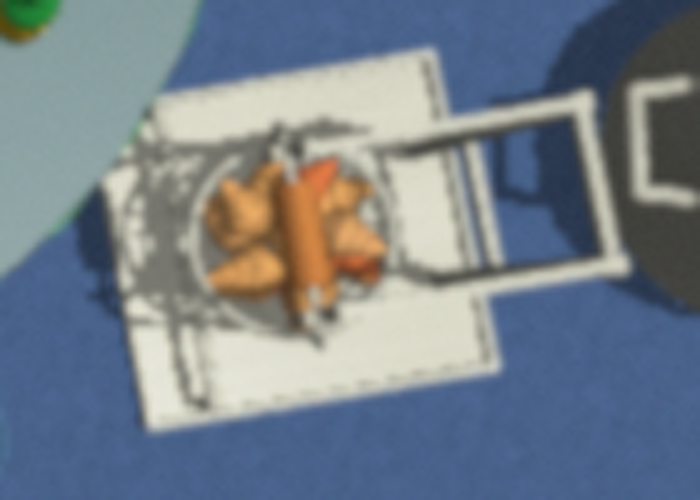

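View pics/sc.png

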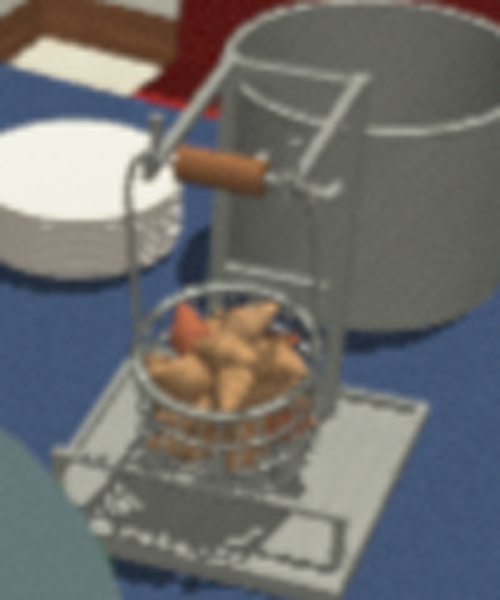

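The top crop shows the grip ends at about (290,175) and (318,300), and the uprights' tops at (590,100) and (622,265). The side crop shows the grip from (180,160) to (265,180) between the two hook arms, with the fingers' space free.

```bash
cat >> h.py <<'E'
def ray(n,u,v,z):
    a=world(n,u,v,500.); b=world(n,u,v,1500.); return a+(b-a)*(z-a[2])/(b[2]-a[2])
E
python3 - <<'E'
from h import *
t=lambda u,v,z: ray('top',370+(u-2)/5,160+(v-2)/5,z)
s=lambda u,v,z: ray('side',330+(u-2)/5,95+(v-2)/5,z)
a,b=t(290,180,323),t(318,300,323); print('sleeve',a,b,(a+b)/2,np.linalg.norm(a-b))
c,d=t(590,100,307),t(622,265,307); print('upr',c,d,np.linalg.norm(c-d))
m=(a+b)/2-(c+d)/2; print('back dist',np.linalg.norm(m[:2]),'yaw of rack y',np.degrees(np.arctan2(m[1],m[0])), 'upr perp', np.degrees(np.arctan2(*(c-d)[[1,0]])),'sleeve',np.degrees(np.arctan2(*(a-b)[[1,0]])))
e,f=s(178,165,310),s(268,178,310);print('side',e,f,(e+f)/2,np.linalg.norm(e-f))
# tray edges
p,q=t(435,50,5),t(155,97,5); print('tray',np.degrees(np.arctan2(*(q-p)[[1,0]])))
p,q=t(498,370,5),t(148,430,5); print('tray',np.degrees(np.arctan2(*(q-p)[[1,0]])))
# bottle/tumbler/bottle positions
for n,u,v in(('bottle',375,160),): print(n,ray('top',u,v,165))
for n,u,v in(('tumbler?',248,92),('saucebottle',376,157)): print(n,ray('top',u,v,165))
E
```

```text
sleeve [ 579.27769668 -262.1164525   323.        ] [ 507.52322407 -276.74976973  323.        ] [ 543.40046037 -269.43311111  323.        ] 73.23140250595081
upr [ 628.50386347 -449.70575343  307.        ] [ 528.12958405 -464.85655659  307.        ] 101.5112939741902
back dist 191.0655202923426 yaw of rack y 100.52968773212903 upr perp 8.58360391238983 sleeve 11.526607707156028
side [ 576.12291146 -266.61667284  310.        ] [ 513.97763784 -281.91102824  310.        ] [ 545.05027465 -274.26385054  310.        ] 63.9996276582513
tray 99.27195622313373
tray 99.46896729360272
bottle [ 717.05423544 -129.38989743  165.        ]
tumbler? [962.57494511 313.90908567 165.        ]
saucebottle [ 727.53465473 -133.01352939  165.        ]
```

```bash
python3 -m handwheel '[[0,0,-0.04,0,0,3.83,0.085],[0,0,-0.04,0,0,3.83,0.085],[0,0,-0.04,0,0,0,0.085],[0,0,-0.04,0,0,0,0.085],[0.034,-0.0195,0,0,0,0,0.085],[0.034,-0.0195,0,0,0,0,0.085],[0.034,-0.0195,0,0,0,0,0.085],[0.034,-0.0195,0,0,0,0,0.085]]' 60
python3 -m handwheel '[[0.034,-0.0195,0,0,0,0,0.085],[0.034,-0.0195,0,0,0,0,0.085],[0.034,-0.0195,0,0,0,0,0.085],[0.034,-0.0195,0,0,0,0,0.085],[0.034,-0.0195,0,0,0,0,0.085],[0.034,-0.0195,0,0,0,0,0.085],[0.034,-0.0195,0,0,0,0,0.085],[0.034,-0.0195,0,0,0,0,0.085]]'
python3 -m handwheel '[[0,0,0,0,0,0,0.085],[0,0,0,0,0,0,0.085]]'
python3 - <<'E'
from h import *
p,d=snap('wrist'); cv2.imwrite('pics/w0.png',p)
E
```

```text
time: 0.77
tool_pos: [299.3, -472.7, 410.0]
tcp_rot: [-180.0, 0.0, 9.5]
ft_force: [0.8, -0.6, 0.9]
finger_gap: 84.7
grip_force: 0.0
time: 1.43
tool_pos: [542.1, -273.3, 409.8]
tcp_rot: [-180.0, 0.0, 9.5]
ft_force: [0.3, -1.0, 0.1]
finger_gap: 85.0
grip_force: 0.0
time: 1.6
tool_pos: [542.2, -273.0, 409.1]
tcp_rot: [-179.9, 0.1, 9.7]
ft_force: [0.1, -0.8, 0.0]
finger_gap: 84.8
grip_force: 0.0
```

View pics/w0.png

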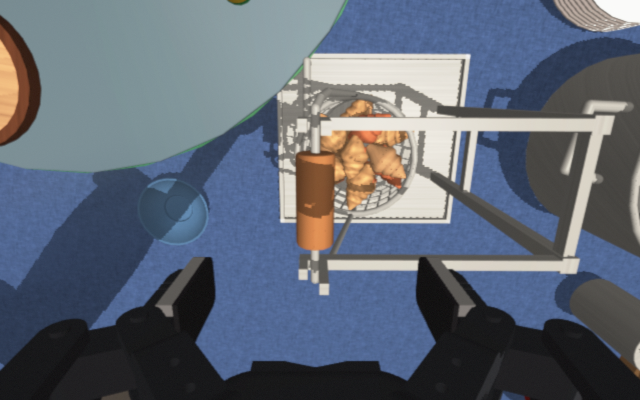

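The wrist view shows the sleeve square to the jaws, spanning columns 297–333 and rows 152–248, centred near (315,200). The fingers have free space.

Run:
```python
from h import *
a,b=ray('wrist',315,152,318),ray('wrist',315,248,318)
print(a,b,(a+b)/2,np.linalg.norm(a-b)); 
m=(a+b)/2; s=r.sense(); print(world('wrist',315,200))
D=R.from_euler('xyz',s['tcp_rot'],degrees=True).as_matrix().T@(np.r_[m[:2],311]-s['tool_pos']); print(D, s['tool_pos'])
h1,h2=ray('wrist',315,124,310),ray('wrist',315,264,310); print('arms mid',(h1+h2)/2,np.linalg.norm(h1-h2))
```

```text
[ 581.58733505 -267.58389854  318.        ] [ 517.15560037 -278.6489614   318.        ] [ 549.37146771 -273.11642997  318.        ] 65.37494971894758
[ 552.44971069 -272.58997094  323.96781525]
[ 8.32364277  0.26413959 98.45699219] [ 541.26319634 -274.29096223  409.46831226]
arms mid [ 549.61142969 -273.07230191  310.        ] 98.05837269259192
```

```bash
python3 -m handwheel '[[0.0075,0,0.024,0,0,0,0.085],[0,0,0.025,0,0,0,0.085],[0,0,0.025,0,0,0,0.085],[0,0,0.024,0,0,0,0.085],[0,0,0,0,0,0,0.085],[0,0,0,0,0,0,0.04],[0,0,0,0,0,0,0.02],[0,0,0,0,0,0,0.015]]' 60
python3 -m handwheel '[[0,0,0,0,0,0,0.015],[0,0,0,0,0,0,0.015],[0,0,0,0,0,0,0.015],[0,0,0,0,0,0,0.015]]' 60
```

```text
time: 2.32
tool_pos: [548.7, -274.7, 315.1]
tcp_rot: [179.9, -0.2, 9.5]
ft_force: [0.9, -0.2, 0.6]
finger_gap: 51.2
grip_force: 0.0
time: 2.65
tool_pos: [548.6, -271.8, 313.9]
tcp_rot: [-179.9, -0.1, 9.6]
ft_force: [-3.7, 9.5, 5.3]
finger_gap: 24.4
grip_force: 58.7
```

```bash
python3 -m handwheel '[[0,-0.0015,-0.005,0,0,0,0.015],[0,0,-0.007,0,0,0,0.015],[0,0,-0.01,0,0,0,0.015],[0,0,-0.02,0,0,0,0.015],[0,0,-0.02,0,0,0,0.015],[0,0,0,0,0,0,0.015]]' 60
python3 -m handwheel '[[0,0,0,0,0,0,0.015]]'
cat > obs.py <<'E'
from h import *
import sys
from scipy.optimize import curve_fit
N=int(sys.argv[1]); pic=len(sys.argv)>2
T=[];F=[];TQ=[];P=[]
for i in range(N):
    s=r.sense(); T.append(s['time']);F.append(s['ft_force']);TQ.append(s['wrist_torque']);P.append(s['tool_pos'])
    p,d=r.snapshot(sys.argv[3] if pic else 'side')
    if pic: np.savez(f'o{i:02d}.npz',p=p,d=d)
s=r.sense(); T.append(s['time']);F.append(s['ft_force']);TQ.append(s['wrist_torque']);P.append(s['tool_pos'])
T=np.array(T);F=np.array(F);TQ=np.array(TQ);P=np.array(P)
yh=np.array([-.165,.986,0])
# force along +y(rack) ; theta>0 = bob forward of pivot
f=F@yh; w=6.5
t=T-T[-1]
A=np.c_[np.cos(w*t),np.sin(w*t),np.ones_like(t)]
k,res,_,_=np.linalg.lstsq(A,f,rcond=None)
print('t_end',T[-1],'pos',P[-3:].mean(0).round(1),'meanF',F.mean(0).round(2))
print('f',f.round(2)); print('cos,sin,off',k.round(3),'rms',np.std(f-A@k).round(3))
a=np.hypot(k[0],k[1]); ph=np.arctan2(-k[1],k[0]) # f=a cos(wt+ph)
m=(F[:,2].mean())/-9.81
print('amp N',a,'mass',m,'theta amp',a/max(m,.4)/9.81,'phase deg',np.degrees(ph))
tf=(-ph)%(2*np.pi)/w; print('next forward peak in',tf,'s; back peak in',(tf-np.pi/w)%(2*np.pi/w))
E
python3 obs.py 20
```

```text
time: 3.15
tool_pos: [549.1, -273.3, 380.2]
tcp_rot: [179.7, -0.3, 9.5]
ft_force: [0.5, -0.3, -4.1]
finger_gap: 23.9
grip_force: 59.7
time: 3.23
tool_pos: [548.8, -272.9, 376.3]
tcp_rot: [179.9, -0.2, 9.5]
ft_force: [0.3, 0.0, -7.7]
finger_gap: 23.8
grip_force: 59.7
t_end 4.2333 pos [ 548.  -272.2  374.3] meanF [ 0.05  0.04 -6.11]
f [-0.    1.26  0.6   1.22  1.29  1.09  0.49  0.65 -0.35 -0.23 -0.24 -0.63
 -0.96 -1.91 -0.96 -1.2  -0.58  0.63  0.02  0.1   0.4 ]
cos,sin,off [ 0.686  0.867 -0.013] rms 0.379
amp N 1.1060436980610755 mass 0.6228162741149843 theta amp 0.18102698825388197 phase deg -51.637837914221244
next forward peak in 0.13865389080220336 s; back peak in 0.6219758375083253
```

```bash
python3 -m handwheel '[[0,-0.017,0,0,0,0,0.015],[0,-0.017,0,0,0,0,0.015],[0,-0.016,0,0,0,0,0.015],[0,0,0,0,0,0,0.015]]'
python3 obs.py 24 p wrist
python3 - <<'E'
import numpy as np,cv2
a=[np.load(f'o{i:02d}.npz')['p'] for i in (0,5,10,15)]
cv2.imwrite('pics/ob.png',cv2.resize(np.vstack([np.hstack(a[:2]),np.hstack(a[2:])]),(800,500)))
E
```

```text
time: 4.57
tool_pos: [539.8, -220.3, 374.9]
tcp_rot: [-180.0, -0.0, 9.6]
ft_force: [-0.8, -0.2, -5.0]
finger_gap: 24.2
grip_force: 59.7
t_end 5.7667 pos [ 539.8 -222.9  374.3] meanF [-0.08 -0.13 -5.7 ]
f [-0.04  0.75 -0.67 -0.43  0.12 -0.54 -1.11 -0.05 -0.24 -0.26  0.1   0.43
  0.79  0.03 -0.12 -0.34 -0.73  0.22  0.31 -0.32  0.03 -0.67  0.14 -0.43
  0.22]
cos,sin,off [-0.177  0.03  -0.083] rms 0.428
amp N 0.17942198479872784 mass 0.5812958621433362 theta amp 0.0314636728468634 phase deg -170.47618842222252
next forward peak in 0.4577493514181569 s; back peak in 0.9410712981242789
```

View pics/ob.png

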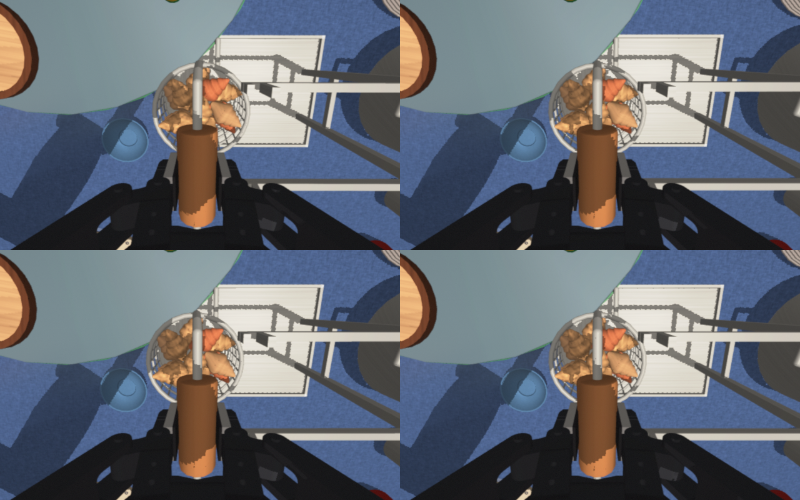

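The four frames show the basket hanging nearly centred under the grip, with only a slight swing left (ring centre about ±5 px). I'll carry it at constant speed for three whole swing periods so the move adds no swing.

```bash
python3 -m handwheel '[[0.00265,-0.0123,0,0,0,0,0.015],[0.00265,-0.0123,0,0,0,0,0.015],[0.00265,-0.0123,0,0,0,0,0.015],[0.00265,-0.0123,0,0,0,0,0.015],[0.00265,-0.0123,0,0,0,0,0.015],[0.00265,-0.0123,0,0,0,0,0.015],[0.00265,-0.0123,0,0,0,0,0.015]]' >/dev/null
python3 -m handwheel '[[0.00265,-0.0123,0,0,0,0,0.015],[0.00265,-0.0123,0,0,0,0,0.015],[0.00265,-0.0123,0,0,0,0,0.015],[0.00265,-0.0123,0,0,0,0,0.015],[0.00265,-0.0123,0,0,0,0,0.015],[0.00265,-0.0123,0,0,0,0,0.015],[0.00265,-0.0123,0,0,0,0,0.015]]' >/dev/null
python3 -m handwheel '[[0.00265,-0.0123,0,0,0,0,0.015],[0.00265,-0.0123,0,0,0,0,0.015],[0.00265,-0.0123,0,0,0,0,0.015],[0.00265,-0.0123,0,0,0,0,0.015],[0.00265,-0.0123,0,0,0,0,0.015],[0.00265,-0.0123,0,0,0,0,0.015],[0.00265,-0.0123,0,0,0,0,0.015]]'
python3 -m handwheel '[[0.00265,-0.0123,0,0,0,0,0.015],[0.00265,-0.0123,0,0,0,0,0.015],[0.00265,-0.0123,0,0,0,0,0.015],[0.00265,-0.0123,0,0,0,0,0.015],[0.00265,-0.0123,0,0,0,0,0.015],[0.00265,-0.0123,0,0,0,0,0.015],[0.00265,-0.0123,0,0,0,0,0.015]]' >/dev/null
python3 -m handwheel '[[0.00265,-0.0123,0,0,0,0,0.015],[0.00265,-0.0123,0,0,0,0,0.015],[0.00265,-0.0123,0,0,0,0,0.015],[0.00265,-0.0123,0,0,0,0,0.015],[0.00265,-0.0123,0,0,0,0,0.015],[0.00265,-0.0123,0,0,0,0,0.015],[0.00265,-0.0123,0,0,0,0,0.015],[0,0,0,0,0,0,0.015]]'
python3 obs.py 20 p wrist
python3 - <<'E'
import numpy as np,cv2
cv2.imwrite('pics/ul.png',np.load('o19.npz')['p'])
E
```

```text
time: 7.52
tool_pos: [552.0, 42.3, 374.3]
tcp_rot: [-180.0, 0.0, 9.5]
ft_force: [1.1, 1.2, -4.8]
finger_gap: 23.8
grip_force: 59.7
time: 8.77
tool_pos: [559.9, 219.4, 374.0]
tcp_rot: [-180.0, 0.0, 9.6]
ft_force: [0.6, -0.5, -5.5]
finger_gap: 24.0
grip_force: 59.7
t_end 9.7667 pos [560.1 217.  374.3] meanF [ 0.11 -0.11 -5.89]
f [-0.6   1.08  0.4   0.04 -0.56 -0.27 -0.22 -0.93  0.2  -0.56 -0.46 -0.36
 -0.23 -0.79  0.42  0.88 -0.04  0.03  0.49 -0.64 -0.6 ]
cos,sin,off [ 0.186 -0.211 -0.146] rms 0.495
amp N 0.281707599795542 mass 0.6004043600219878 theta amp 0.04782838523700193 phase deg 48.58120585926206
next forward peak in 0.8361974323609697 s; back peak in 0.35287548565484766
```

View pics/ul.png

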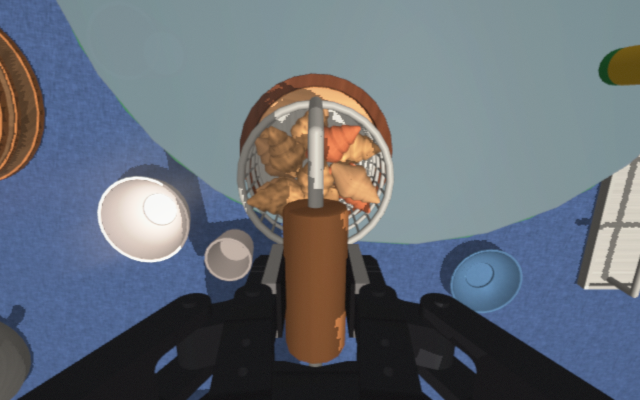

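The frame shows the basket ring spanning columns 238–393 and the underliner spanning 240–393 behind it, with its far edge at row 73. I'll track the swing optically and check centring in the frame from each camera.

```bash
cat > opt.py <<'E'
from h import *
import sys
N=int(sys.argv[1]); T=[];I=[]
for i in range(N):
    s=r.sense(); p,d=r.snapshot('wrist'); T.append(s['time']); I.append(cv2.cvtColor(p,cv2.COLOR_BGR2GRAY))
np.savez('wrist.npz',p=p,d=d,tp=s['tool_pos'],tr=s['tcp_rot'])
te=r.sense()['time']; t=np.array(T)-te
ref=I[0][115:195,255:300]; ref2=I[0][115:195,335:380]
def loc(im,tp,y0,x0):
    m=cv2.matchTemplate(im[y0-15:y0+95,x0-25:x0+70],tp,cv2.TM_CCOEFF_NORMED); _,v,_,(a,b)=cv2.minMaxLoc(m)
    if 0<a<m.shape[1]-1:
        l,c,h=m[b,a-1:a+2]; a=a+(l-h)/(2*(l-2*c+h))
    return a-25
x=np.array([(loc(i,ref,115,255)+loc(i,ref2,115,335))/2 for i in I])
w=6.5; A=np.c_[np.cos(w*t),np.sin(w*t),np.ones_like(t)]
k=np.linalg.lstsq(A,x,rcond=None)[0]
a=np.hypot(*k[:2])/208; ph=np.arctan2(k[1],k[0])  # x=a cos(wt-ph); +px = backward (-y)
tb=(ph%(2*np.pi))/w
print('t',te,'x',x.round(1),'mean',k[2].round(2),'rms',np.std(x-A@k).round(2)); print('amp rad',a.round(4),'mm',(a*232).round(1),'back peak in',tb.round(3),'fwd peak in',((tb+np.pi/w)%(2*np.pi/w)).round(3))
E
python3 opt.py 20
python3 - <<'E'
from h import *
print('UL', 'far edge',ray('wrist',316,73,52),'L',ray('wrist',240.5,145,52),'R',ray('wrist',393,145,52))
for n in('top','side'): snap(n)
w=cloud('wrist') if 0 else None
for n in('top','side'):
    W=cloud(n); z=W[...,2]; q=np.hypot(W[...,0]-560,W[...,1]-218)
    m=(q<100)&(z>190)&(z<206); X=W[m]; print(n,len(X),X.min(0).round(1),X.max(0).round(1))
    # min-enclosing circle of ring-level points
    (c0,c1),rad=cv2.minEnclosingCircle(X[:,:2].astype(np.float32)); print('basket ring',c0,c1,rad)
    m=(q<125)&(z>47)&(z<58);X=W[m]; (c0,c1),rad=cv2.minEnclosingCircle(X[:,:2].astype(np.float32)); print('ul',c0,c1,rad,len(X))
s=r.sense(); print(s['tool_pos'])
cv2.imwrite('pics/s1.png',cv2.resize(np.load('side.npz')['p'][120:320,200:400],(600,600),interpolation=cv2.INTER_CUBIC))
E
```

```text
t 10.7667 x [-0.  -1.2 -2.2 -2.8 -2.9 -2.5 -1.6 -0.5  0.8  2.3  3.9  5.3  6.1  6.7
  6.6  5.9  4.8  3.5  1.9  0.5] mean 1.77 rms 0.12
amp rad 0.0229 mm 5.3 back peak in 0.635 fwd peak in 0.152
UL far edge [660.79022122 230.94794068  52.        ] L [558.4167294  312.51755289  52.        ] R [590.98768711 118.3209873   52.        ]
top 256 [490.8 148.7 190. ] [628.9 282.7 204.2]
basket ring 559.146240234375 219.44973754882812 70.94351196289062
ul 561.303466796875 217.22361755371094 99.43623352050781 334
side 732 [485.4 147.7 190. ] [628.3 294.1 205.9]
basket ring 555.1787109375 221.10977172851562 74.31653594970703
ul 558.15478515625 218.73611450195312 101.80354309082031 511
[560.08112656 216.9689026  374.3030065 ]
```

View pics/s1.png

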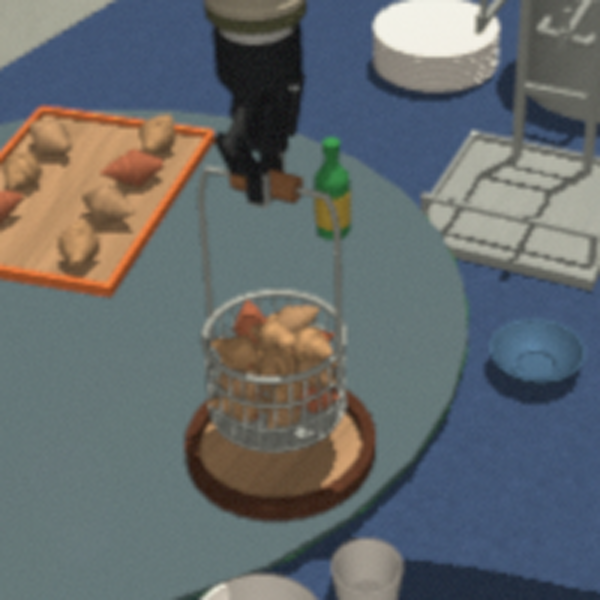

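The side view shows the basket hanging upright over the underliner, clear of everything. The measured swing is only 0.023 rad. I'll trim it and shift the grip 2 mm.

```bash
python3 -m handwheel '[[0,-0.001,0,0,0,0,0.015],[0,-0.001,0,0,0,0,0.015],[0,-0.001,0,0,0,0,0.015],[0.001,0,0,0,0,0,0.015],[0.001,0,0,0,0,0,0.015],[0,0,0,0,0,0,0.015],[0,0.0012,0,0,0,0,0.015],[0,0.0012,0,0,0,0,0.015]]' >/dev/null
python3 -m handwheel '[[0,0.0012,0,0,0,0,0.015],[0,0,0,0,0,0,0.015],[0,0,0,0,0,0,0.015]]'
python3 opt.py 22
```

```text
time: 11.78
tool_pos: [562.2, 216.5, 374.3]
tcp_rot: [-180.0, -0.0, 9.5]
ft_force: [-0.2, 0.7, -5.6]
finger_gap: 24.2
grip_force: 59.7
t 12.8833 x [-0.   0.8  1.9  2.8  3.8  4.3  4.8  4.9  4.5  3.9  3.1  2.1  1.1  0.3
 -0.3 -0.9 -1.1 -1.  -0.7 -0.   0.7  1.6] mean 1.77 rms 0.1
amp rad 0.0143 mm 3.3 back peak in 0.199 fwd peak in 0.682
```

```bash
python3 -m handwheel '[[0,0,0,0,0,0,0.015],[0,0.0009,0,0,0,0,0.015],[0,0.0009,0,0,0,0,0.015],[0,0,0,0,0,0,0.015],[0,0,0,0,0,0,0.015],[0,0,0,0,0,0,0.015],[0,0,0,0,0,0,0.015],[0,-0.0009,0,0,0,0,0.015]]' >/dev/null
python3 -m handwheel '[[0,-0.0009,0,0,0,0,0.015],[0,0,0,0,0,0,0.015],[0,0,0,0,0,0,0.015],[0,0,0,0,0,0,0.015],[0,0,0,0,0,0,0.015],[0,0,0,0,0,0,0.015],[0,0,0,0,0,0,0.015],[0,0,0,0,0,0,0.015]]' >/dev/null
python3 opt.py 40
python3 - <<'E'
from h import *
for n in('top','side'):
    snap(n); W=cloud(n); z=W[...,2]; q=np.hypot(W[...,0]-560,W[...,1]-218)
    m=(q<90)&(z>190)&(z<206); X=W[m]
    (c0,c1),rad=cv2.minEnclosingCircle(X[:,:2].astype(np.float32)); print('basket ring',c0,c1,rad)
    m=(q<125)&(z>47)&(z<58);X=W[m]; (c0,c1),rad=cv2.minEnclosingCircle(X[:,:2].astype(np.float32)); print('ul',c0,c1,rad,len(X))
E
python3 -m handwheel '[[0,0,0,0,0,0,0.015],[0,0,0,0,0,0,0.015],[0,0,0,0,0,0,0.015],[0,0,0,0,0,0,0.015],[0,0,0,0,0,0,0.015],[0,0,0,0,0,0,0.015],[0,0,0,0,0,0,0.015],[0,0,0,0,0,0,0.015]]'
python3 -m handwheel '[[0,0,0,0,0,0,0.015],[0,0,0,0,0,0,0.015],[0,0,0,0,0,0,0.015],[0,0,0,0,0,0,0.015],[0,0,0,0,0,0,0.015],[0,0,0,0,0,0,0.015],[0,0,0,0,0,0,0.015],[0,0,0,0,0,0,0.015]]'
```

```text
t 16.2167 x [-0.   0.1  0.2  0.3  0.3  0.3  0.2  0.1 -0.  -0.2 -0.4 -0.5 -0.7 -0.7
 -0.7 -0.7 -0.5 -0.4 -0.2 -0.   0.1  0.2  0.3  0.3  0.3  0.2  0.1  0.
 -0.1 -0.3 -0.5 -0.6 -0.7 -0.7 -0.7 -0.6 -0.4 -0.2 -0.1  0. ] mean -0.18 rms 0.03
amp rad 0.0024 mm 0.6 back peak in 0.125 fwd peak in 0.609
basket ring 561.39990234375 215.86087036132812 71.13247680664062
ul 561.581298828125 217.55093383789062 99.56796264648438 343
basket ring 560.4949340820312 218.03775024414062 74.8890609741211
ul 557.4098510742188 219.02626037597656 101.19092559814453 510
time: 16.98
tool_pos: [562.2, 216.7, 374.3]
tcp_rot: [180.0, -0.0, 9.5]
ft_force: [0.7, 0.8, -5.6]
finger_gap: 24.5
grip_force: 59.7
time: 17.65
tool_pos: [562.2, 216.7, 374.3]
tcp_rot: [-180.0, 0.0, 9.5]
ft_force: [-0.3, 0.2, -5.7]
finger_gap: 23.9
grip_force: 59.7
```

```bash
python3 -m handwheel '[[0,0,0.002,0,0,0,0.015],[0,0,0.0035,0,0,0,0.015],[0,0,0.0035,0,0,0,0.015],[0,0,0.0035,0,0,0,0.015],[0,0,0.0035,0,0,0,0.015],[0,0,0.0035,0,0,0,0.015],[0,0,0.0035,0,0,0,0.015],[0,0,0.0035,0,0,0,0.015]]' >/dev/null
python3 -m handwheel '[[0,0,0.0035,0,0,0,0.015],[0,0,0.0035,0,0,0,0.015],[0,0,0.0035,0,0,0,0.015],[0,0,0.0035,0,0,0,0.015],[0,0,0.0035,0,0,0,0.015],[0,0,0.0035,0,0,0,0.015],[0,0,0.0035,0,0,0,0.015],[0,0,0.002,0,0,0,0.015]]'
python3 opt.py 20
```

```text
time: 18.98
tool_pos: [562.0, 216.6, 320.6]
tcp_rot: [180.0, 0.0, 9.5]
ft_force: [-0.5, -0.6, -6.7]
finger_gap: 23.8
grip_force: 59.7
t 19.9833 x [-0.   0.1  0.2  0.3  0.6  0.5  0.6  0.6  0.4  0.2  0.1 -0.  -0.1 -0.2
 -0.3 -0.4 -0.4 -0.3 -0.2 -0. ] mean 0.09 rms 0.05
amp rad 0.0023 mm 0.5 back peak in 0.242 fwd peak in 0.725
```

```bash
python3 -m handwheel '[[0,0,0.0013,0,0,0,0.015],[0,0,0.0013,0,0,0,0.015],[0,0,0.0013,0,0,0,0.015],[0,0,0.0013,0,0,0,0.015],[0,0,0.0013,0,0,0,0.015],[0,0,0,0,0,0,0.015]]'
python3 -m handwheel '[[0,0,0.001,0,0,0,0.015],[0,0,0,0,0,0,0.015],[0,0,0,0,0,0,0.015]]'
python3 -m handwheel '[[0,0,0.001,0,0,0,0.015],[0,0,0,0,0,0,0.015],[0,0,0,0,0,0,0.015]]'
```

```text
time: 20.48
tool_pos: [562.0, 216.6, 314.3]
tcp_rot: [180.0, 0.0, 9.5]
ft_force: [-0.2, 0.5, -6.9]
finger_gap: 24.3
grip_force: 59.7
time: 20.73
tool_pos: [562.1, 216.7, 313.8]
tcp_rot: [-180.0, 0.0, 9.5]
ft_force: [-0.1, 1.0, -5.5]
finger_gap: 24.2
grip_force: 59.7
time: 20.98
tool_pos: [562.2, 216.6, 312.7]
tcp_rot: [180.0, 0.0, 9.5]
ft_force: [0.7, 0.3, -5.8]
finger_gap: 24.3
grip_force: 59.7
```

```bash
python3 -m handwheel '[[0,0,0.001,0,0,0,0.015],[0,0,0,0,0,0,0.015],[0,0,0,0,0,0,0.015]]'
python3 -m handwheel '[[0,0,0.0007,0,0,0,0.015],[0,0,0,0,0,0,0.015],[0,0,0,0,0,0,0.015]]'
python3 -m handwheel '[[0,0,0.0007,0,0,0,0.015],[0,0,0,0,0,0,0.015],[0,0,0,0,0,0,0.015]]'
```

```text
time: 21.23
tool_pos: [562.3, 216.7, 312.5]
tcp_rot: [-180.0, -0.1, 9.5]
ft_force: [-1.4, -1.3, -1.1]
finger_gap: 23.8
grip_force: 60.3
time: 21.48
tool_pos: [562.5, 216.7, 312.4]
tcp_rot: [-180.0, -0.1, 9.5]
ft_force: [-2.8, -1.6, 5.9]
finger_gap: 24.3
grip_force: 60.7
time: 21.73
tool_pos: [562.7, 216.8, 312.5]
tcp_rot: [-180.0, -0.2, 9.5]
ft_force: [-4.2, -1.2, 8.6]
finger_gap: 24.1
grip_force: 61.1
```

```bash
python3 -m handwheel '[[0,0,-0.001,0,0,0,0.015],[0,0,0,0,0,0,0.015],[0,0,0,0,0,0,0.027],[0,0,0,0,0,0,0.032],[0,0,0,0,0,0,0.04],[0,0,0,0,0,0,0.05],[0,0,0,0,0,0,0.065],[0,0,0,0,0,0,0.08]]' 20
python3 -m handwheel '[[0,0,0,0,0,0,0.08],[0,0,0,0,0,0,0.08],[0,0,0,0,0,0,0.08],[0,0,0,0,0,0,0.08]]'
python3 - <<'E'
from h import *
p,_=snap('wrist'); q,_=snap('side')
cv2.imwrite('pics/rel.png',np.hstack([cv2.resize(p,(480,300)),cv2.resize(q[150:300,220:380],(320,300))]))
E
```

```text
time: 22.4
tool_pos: [562.1, 216.7, 311.2]
tcp_rot: [-180.0, 0.0, 9.5]
ft_force: [-0.4, 0.1, -0.0]
finger_gap: 72.5
grip_force: 0.0
time: 22.73
tool_pos: [562.2, 216.7, 311.4]
tcp_rot: [180.0, 0.0, 9.5]
ft_force: [-0.1, -0.5, -0.2]
finger_gap: 80.1
grip_force: 0.0
```

View pics/rel.png

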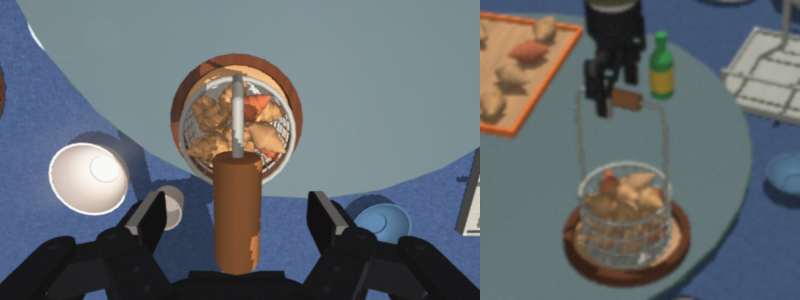

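The basket stands upright in the well with its ring centred, and the fingers are open and clear of the sleeve. I'll rise straight up.

```bash
python3 -m handwheel '[[0,0,-0.005,0,0,0,0.08],[0,0,-0.01,0,0,0,0.08],[0,0,-0.02,0,0,0,0.08],[0,0,-0.03,0,0,0,0.08],[0,0,-0.03,0,0,0,0.08],[0,0,-0.02,0,0,0,0.08],[0,0,0,0,0,0,0.08],[0,0,0,0,0,0,0.08]]'
python3 - <<'E'
from h import *
for n in('top','side'):
    snap(n); W=cloud(n); z=W[...,2]; q=np.hypot(W[...,0]-560,W[...,1]-218)
    m=(q<90)&(z>124)&(z<140); X=W[m]
    (c0,c1),rad=cv2.minEnclosingCircle(X[:,:2].astype(np.float32)); print('ring',c0,c1,rad)
    m=(q<70)&(z>280)&(z<330);X=W[m]; print('bar',len(X),X.mean(0),X[:,2].max())
E
```

```text
time: 23.5
tool_pos: [562.8, 216.9, 429.4]
tcp_rot: [-180.0, -0.3, 9.5]
ft_force: [0.5, -0.1, -0.3]
finger_gap: 79.9
grip_force: 0.0
ring 561.6064453125 216.1591339111328 70.92559814453125<stdin>:6: RuntimeWarning: Mean of empty slice.
  ret = um.true_divide(
Traceback (most recent call last):
ValueError: zero-size array to reduction operation maximum which has no identity
```

The ring's centre is at (561.6, 216.2) against the underliner's (561, 217), and the gripper is clear, so I'm handing it in.

```bash
python3 -m handwheel '[[0,0,0,0,0,0,0.08],[0,0,0,0,0,0,0.08],[0,0,0,0,0,0,0.08],[0,0,0,0,0,0,0.08]]' >/dev/null; python3 -c "
from bench import r
print(r.hand_in())"
```

```text
the job is handed in; nothing more can be done
None
```

The basket stands upright and released in the underliner's well, centred to about 1 mm by the top camera, after hanging nearly still over it for more than 3 s; the job is handed in at about 24 s of the 51 s allowed, and no verdict was returned.

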